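# Feed the bone carriers to the scanner stop

### The job

Push the row of four blue bone carriers along the aluminium channel as one train until the front one is hard against the scanner's end stop, and then swing the orange keeper arm fully across the channel behind the last one. Use only the fingertips and push steadily, without ramming: do not lift, tip or separate the carriers, and leave everything else on the bench where it is.

Things in the scene. Friction and masses are not known exactly. Their poses are not given: they have to be found in the camera images.
- rail: Fixed aluminium channel, white scanner at its stop end. Origin: on the table under the channel's middle; +x along the channel to the stop, +y the keeper pivot's side, z up. Channel 360 mm long (x -180 to 180, -x end open), 46 mm wide inside, floor 6 mm up; walls 4 mm thick, tops 18 mm up. Scanner box x 185 to 295 mm, 130 wide, 105 high. Nothing overhangs the channel.
- stop (a point): Middle of the end stop's flat face (dark steel block 54 mm wide, top 36 mm above the table), at the height of the channel's floor: x +165, y 0, z 6 mm in the rail's frame. Same axes as the rail.
- keeper (a joint): Angle of the orange keeper arm about its upright pivot, rad. 0: open, pointing back along the channel away from the stop, 0.13 rad outwards of parallel, beside the channel on its +y side. 1.70: its limit, square across the channel. Grows as it swings anticlockwise (from above) in over the channel's open part and on towards the stop. Stays where left; about 1 N at the tip moves it.
- keeper_pivot (a point): On the keeper's pivot axis, half-way up the arm: x -3, y +42, z 34 mm in the rail's frame. From here the arm is a straight bar 76 mm long, 10 mm thick, underside 22 mm and top 46 mm above the table (pin to 52 mm). Closed, its face lies 3 mm behind the hind face of a train that is fully home. Pivot block 28 x 30 mm, 14 mm high (pin boss above).
- keeper_tip (a point): Free end of the keeper arm, on its centre line half-way up (34 mm above the table).
- carrier_a: Specimen carrier: loose blue block 40 mm along the channel, 42 wide, 40 high, on top a white pad and a small long bone lying slantwise (up to 59 mm above its underside). About 100 g. Origin: centre of its underside; x along the channel to the stop. Stands on the channel's floor, its upper 28 mm clear above the walls. The four stand touching in a row, in any order.
- carrier_b: Specimen carrier: loose blue block 40 mm along the channel, 42 wide, 40 high, on top a white pad and a round pale vertebra (up to 59 mm above its underside). About 100 g. Origin: centre of its underside; x along the channel to the stop. Stands on the channel's floor, its upper 28 mm clear above the walls. The four stand touching in a row, in any order.
- carrier_c: Specimen carrier: loose blue block 40 mm along the channel, 42 wide, 40 high, on top a white pad and a pale pointed tooth (up to 59 mm above its underside). About 100 g. Origin: centre of its underside; x along the channel to the stop. Stands on the channel's floor, its upper 28 mm clear above the walls. The four stand touching in a row, in any order.
- carrier_d: Specimen carrier: loose blue block 40 mm along the channel, 42 wide, 40 high, on top a white pad and a brown knuckle-like bone (up to 59 mm above its underside). About 100 g. Origin: centre of its underside; x along the channel to the stop. Stands on the channel's floor, its upper 28 mm clear above the walls. The four stand touching in a row, in any order.
- spare_carrier: Bystander: empty blue carrier with a white pad and no bone, 40 x 42 x 43 mm, standing on the table outside the channel, near the scanner. Origin: centre of its underside.
- vial: Bystander: amber specimen jar with a white cap, 40 mm across, 75 mm high. Origin: centre of its underside.
- caliper: Bystander: steel caliper with a black body, lying flat, 200 mm long along its x, 13 mm high. Origin: middle of the beam's underside.
- brush: Bystander: small brush lying on the table along its x.
- long_bone: Bystander: brown long bone, about 190 mm along its x, 42 mm wide, 26 mm high, lying on the table.
- card_box: Bystander: lidded cardboard specimen box 114 x 89 x 58 mm. Origin: centre of its underside.

How it is judged:
On the way, in this order (a step that is already met when the one before it is completed fails the run):
1. all four carriers are packed in the channel with the front one at the end stop, no more than 3.5 mm of slack in all (x of each of carrier_a, carrier_b, carrier_c, carrier_d in the frame of stop above -0.1435 m and y of carrier_a in the frame of stop between -0.006 and 0.006 m and z of carrier_a in the frame of stop between -0.004 and 0.004 m and angle between each of carrier_a, carrier_b, carrier_c, carrier_d's own z axis and vertical below 0.08 rad and linear speed of each of carrier_a, carrier_b, carrier_c, carrier_d below 0.02 m/s and y of carrier_b in the frame of stop between -0.006 and 0.006 m and z of carrier_b in the frame of stop between -0.004 and 0.004 m and y of carrier_c in the frame of stop between -0.006 and 0.006 m and z of carrier_c in the frame of stop between -0.004 and 0.004 m and y of carrier_d in the frame of stop between -0.006 and 0.006 m and z of carrier_d in the frame of stop between -0.004 and 0.004 m), for 0.2 s.
2. the keeper arm is swung fully across (joint above 1.6) (value of joint keeper above 1.6 rad), for 0.2 s.
At the end, for the whole second after the job is handed in: All four carriers stand upright and at rest in the channel, packed against the end stop with no more than 3.5 mm of slack in all, and the keeper joint is above 1.6 rad (limit 1.70) (all of step 1 and value of joint keeper above 1.6 rad and velocity of joint keeper between -0.05 and 0.05 rad/s); the robot touches nothing.
It fails at once if a carrier is lifted (10 mm) or tipped (0.25 rad) (z of any of carrier_a, carrier_b, carrier_c, carrier_d in the frame of stop above 0.01 m or angle between any of carrier_a, carrier_b, carrier_c, carrier_d's own z axis and vertical above 0.25 rad).
It fails at once if the train is pulled apart by more than 15 mm (distance between any of carrier_b, carrier_c, carrier_d and carrier_a above 0.1356 m or distance between any of carrier_c, carrier_d and carrier_b above 0.1356 m or distance between carrier_d and carrier_c above 0.1356 m).
It fails at once if a carrier is knocked along faster than 0.5 m/s (linear speed of any of carrier_a, carrier_b, carrier_c, carrier_d above 0.5 m/s).
It fails at once if a carrier is rammed or squeezed with more than 45 N (contact force between any of carrier_a, carrier_b, carrier_c, carrier_d and the fingers above 45 N).
It fails at once if a bystander is moved by more than 15 mm (distance of any of spare_carrier, vial, caliper, brush, long_bone, card_box from where it was at the start of the episode above 0.015 m).
It also fails if it takes over 48 s, if anything falls off the work surface, if the arm or the gripper's body presses on something with over 40 N, if the wrist force passes 120 N, or if a joint passes its speed limit or range.

### The arm

A 6-joint arm with a two-finger parallel gripper is mounted at the origin on the work surface. World frame = base frame: x ahead of the robot, y to its left, z up, the work surface at z = 0. Lengths are in m, angles in rad, forces in N, time in s.
With the tool pointing down it reaches from about 0.35 to 0.875 m from the base axis. Payload 4.2 kg.
Tool frame: the origin (TCP) lies between the finger pads; the fingertips stand bot.tips_ahead ahead of it and the grasp point (between the pads) lies 8 mm behind it (bot.tips_ahead is the distance from the TCP to the fingertips, in m); z points along the fingers, y is the line along which they close (so a half turn about z gives the same grasp; the last joint's range is limited). The gripper opens to 87 mm and grips with 3 to 60 N. Pads are 19 mm wide; open, the fingers measure 117 mm over their backs; the gripper's body (75 mm by 190 mm) begins 51 mm behind the grasp point.
Start: joints at [1.45, 0.385, 0.008, 0, -1.194, -0.259], TCP at [0.232, 0.58, 0.234] pointing down, gripper open.
Joint ranges: [-3.14, 3.14], [-1.21, 2.06], [-1.07, 1.41], [-3.16, 2.05], [-2.99, -0.16], [-3.1, 3.1]. Speed limits (rad/s): [2.79, 2.79, 3.14, 3.14, 3.14, 3.14].

### API

Orientations are given as a unit quaternion [w, x, y, z].
In Python, from station import telemetry, vision, bot gives the robot as it stands.
- The arm moves only by the tool move_arm, never from a script. Its arguments are lists of equal length, an entry for each row: "delta_pos": the shift along the tool's x, y, z scaled (see below), a list of three; "yaw": the turn about the tool's z scaled (see below); "gripper": the finger opening in mm, from 0 to 87. In form: {"delta_pos": [[dx, dy, dz], ...], "yaw": [yaw, ...], "gripper": [gripper, ...]}. A call has 1 to 20 rows; each row is the pose to reach, as a shift and turn from the pose commanded when the call began, along the tool's axes at that moment; what a row does not reach only later rows make up. The controller multiplies each number of a shift by 400 mm and each number of a turn by pi/4 rad. A row lasts 1/10 s, in which the tool goes at most 50 mm and 8.59 degrees, less where a joint would pass 70% of its speed; a pose out of reach is approached as far as the arm can. A call with a number of a shift or a turn outside -1 to 1 is refused whole. A call with a gripper value outside its range is refused whole. The fingers move at their own pace and stop on an object; "squeeze" is the grip in N (left out, the last holds). Time passes only in rows, so rows that repeat a pose let the fingers close. It gives the time, the measured TCP pose, the force, the opening and the grip force at its end, in the units of the state.
- telemetry.sense(): the state, without advancing time (a new reading comes with each control period).
- vision.snapshot(name): name is "side" or "top" or "wrist"; returns a dict with "frame" (384x512x3 uint8, blue, green, red), "mtx" (3x3 intrinsics, pixels), "R" (3x3) and "t" (3): a world point X has camera coordinates R X + t. Camera axes: x right, y down, z forward; pixel columns grow to the right and rows downward; lengths in m; the calibration is good to about 2 mm. A picture is of the moment at which its call begins. There is no depth.
- bot.sign_off(): hands the job in; it is judged then, once.
The state is a dict: "t": time; "joints": joint angles; "joint_velocities": joint speeds; "tau": joint torques, N m; "ee_pos": TCP position; "tool_rot": TCP orientation; "force": force on the tool from outside, world axes, zero at the start; "moment": the same for the moment, N m; "grip_width": finger opening in m; "grasp_force": force on a finger pad.
Only numpy, scipy, OpenCV 4.12 (cv2) and the standard library are available. Lean on these libraries where they do the work, as an engineer would, in place of code of your own. Each camera call takes 0.05 s, during which the arm holds its last target. There are 200 camera calls.

## Working session

There is one attempt and no reset: what is moved stays moved. The work goes in short steps, Python scripts to look and compute and a tool call to move; the robot and the scene stay as the last step left them, time stands still between calls to the robot, and variables do not carry over. Pictures are saved under pics/ and viewed, at most 10 in all, crops included, and the job is handed in when it is done.

Besides the shell and the picture viewer there is one more tool, called after ">>>" as name(argument=value, ...), one argument or row to a line, values as JSON. move_arm: Moves the arm, as the interface text tells. Shifts and turns lie within -1 to 1; 1 stands for 400 mm of shift or pi/4 rad of turn. Its arguments: {"type":"object","properties":{"delta_pos":{"type":"array","items":{"type":"array","items":{"type":"number"}}},"yaw":{"type":"array","items":{"type":"number"}},"gripper":{"type":"array","items":{"type":"number"}},"squeeze":{"type":"number"}},"required":["delta_pos","yaw","gripper"]}

```bash
mkdir -p pics; python3 - <<'E'
from station import telemetry, vision, bot
import cv2,numpy as np
s=telemetry.sense(); print(s['ee_pos'],s['tool_rot'],s['grip_width'],bot.tips_ahead,s['t'])
for n in ['top','side']:
    d=vision.snapshot(n); cv2.imwrite(f'pics/{n}0.png',cv2.resize(d['frame'],(800,600),interpolation=cv2.INTER_CUBIC))
    np.savez(n+'.npz',**d); print(n,d['mtx'].tolist(),d['R'].round(4).tolist(),d['t'])
E
```

```text
[0.23147235 0.57990873 0.23244976] [ 1.10335077e-03  9.82004133e-01 -1.88856133e-01 -1.65323549e-04] 0.08673573562263508 0.011 0.0
top [[471.3270659966139, 0.0, 249.64700046193911], [0.0, 471.3270659966139, 192.97792088244802], [0.0, 0.0, 1.0]] [[-0.1017, -0.9948, -0.0016], [-0.9731, 0.0998, -0.2076], [0.2067, -0.0196, -0.9782]] [0.07784902 0.58220717 1.36653137]
side [[364.1882345155043, 0.0, 253.12732552416188], [0.0, 364.1882345155043, 191.703205396137], [0.0, 0.0, 1.0]] [[0.8894, -0.4569, 0.0161], [-0.3283, -0.6628, -0.673], [0.3181, 0.5932, -0.7395]] [-0.49304577  0.25180774  0.97726375]
```

View pics/top0.png

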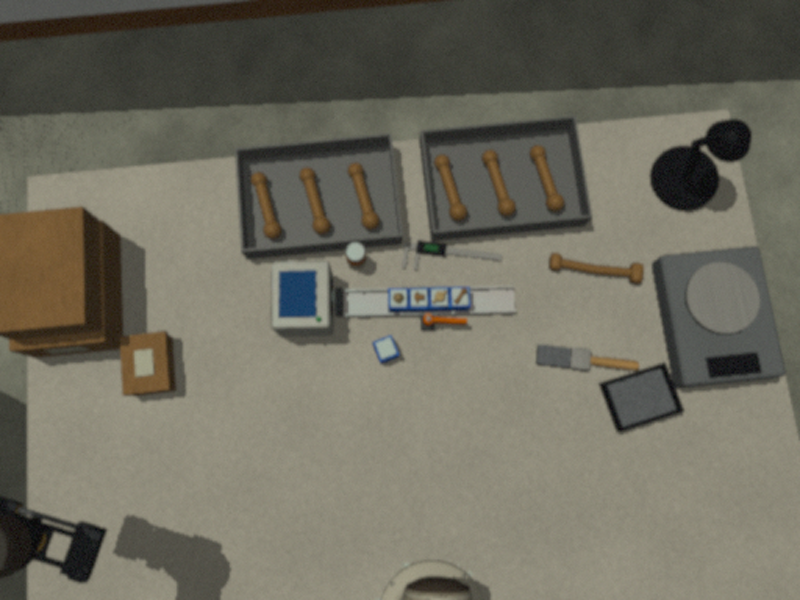

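View pics/side0.png

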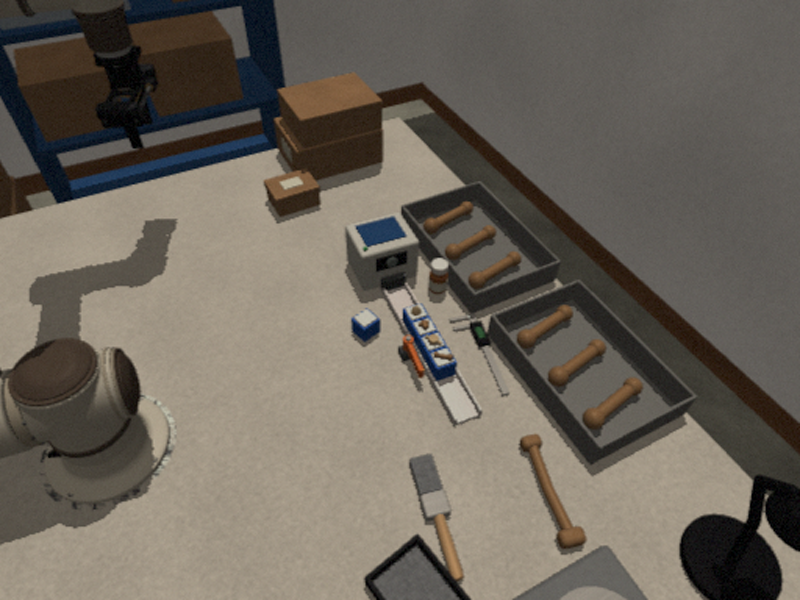

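The top view shows the channel running from the scanner (340,303) to its open end at (515,300). The train covers about x 388–471, and the keeper lies on the robot side, pivot at (428,321) and tip at (468,321). I'll enlarge this area.

```bash
python3 - <<'E'
import cv2,numpy as np
f=np.load('top.npz')['frame'][165:240,195:345]
cv2.imwrite('pics/crop.png',cv2.resize(f,(795,398),interpolation=cv2.INTER_CUBIC))
E
```

```text
(no output)
```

View pics/crop.png

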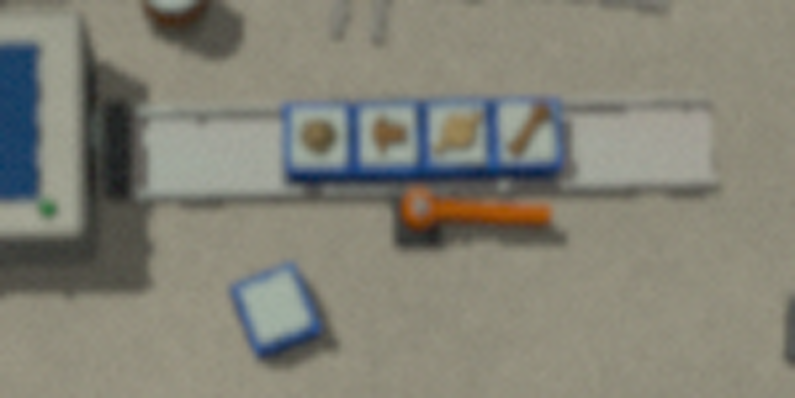

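The crop (scale 5.3, offset 195,165) shows these points:
- Open-end wall corners at (712,103) and (716,187).
- Train top corners at (284,102), (285,174), (560,97) and (562,168).
- Stop's right edge near u=131.
- Keeper pivot at (418,207) and tip at (551,213).

Next I fit the rail pose to them.

```bash
cat > h.py <<'E'
import numpy as np, cv2
from scipy.optimize import least_squares
def R2(a): return np.array([[np.cos(a),-np.sin(a)],[np.sin(a),np.cos(a)]])
def proj(d,X):
    c=X@d['R'].T+d['t']; p=c@d['mtx'].T; return p[:,:2]/p[:,2:]
def w(p,X):  # rail mm -> world m
    X=np.atleast_2d(X)/1000.; return np.c_[X[:,:2]@R2(p[2]).T+p[:2],X[:,2]]
E
python3 - <<'E'
from h import *
d=np.load('top.npz')
uv=np.array([[712,103],[716,187],[284,102],[285,174],[560,97],[562,168],[131,103],[131,196],[418,207],[551,213]])/5.3+[195,165]
uv-=0.4
def mod(q):
    s=q[3]*1000
    return w(q,np.array([[-180,-27,18],[-180,27,18],[s+160,-21,46],[s+160,21,46],[s,-21,46],[s,21,46],[165,-27,36],[165,27,36],[-3,42,52],[-3-76*np.cos(.13),42+76*np.sin(.13),46]]))
r=least_squares(lambda q:(proj(d,mod(q))-uv).ravel(),[.55,0.,1.57,-.09],loss='soft_l1')
print(r.x, np.degrees(r.x[2])); print((proj(d,mod(r.x))-uv).round(2).tolist())
print('rear',w(r.x,[r.x[3]*1000,0,46]),'stop',w(r.x,[165,0,6]),'piv',w(r.x,[-3,42,34]))
s=np.load('side.npz'); print((proj(s,mod(r.x))*800/512).round().tolist())
np.save('p.npy',r.x)
E
```

```text
[ 0.59111383 -0.05229448  1.49003784 -0.0861227 ] 85.37287956369602
[[0.13, -1.31], [0.35, -0.27], [-0.05, 0.42], [0.05, 0.23], [-0.1, 0.28], [0.12, 0.26], [-0.62, -0.31], [-0.49, -0.74], [0.42, -0.14], [0.09, 1.76]]
rear [[ 0.58416625 -0.13813648  0.046     ]] stop [[0.6044245  0.11216776 0.006     ]] piv [[ 0.5490087  -0.05189653  0.034     ]]
[[480.0, 410.0], [453.0, 419.0], [419.0, 302.0], [400.0, 308.0], [455.0, 362.0], [434.0, 369.0], [404.0, 275.0], [381.0, 282.0], [406.0, 337.0], [417.0, 371.0]]
```

```bash
cat >> h.py <<'E'
from scipy.spatial.transform import Rotation as Ro
def go(rail_xyz,p=None):
    """scaled move to put TCP at rail xyz (mm) with tool x along rail -x"""
    from station import telemetry
    p=np.load('p.npy') if p is None else p
    s=telemetry.sense(); R=Ro.from_quat(s['tool_rot'],scalar_first=True).as_matrix()
    d=R.T@(w(p,rail_xyz)[0]-s['ee_pos']); yx=np.arctan2(R[1,0],R[0,0])
    a=(p[2]+np.pi-yx+np.pi)%(2*np.pi)-np.pi
    cur=R2(-p[2])@(s['ee_pos'][:2]-p[:2])*1000
    print('t',s['t'],'rail now',cur.round(1),(s['ee_pos'][2]*1000).round(1),'d',(d/.4).round(4),'yaw',round(-a/(np.pi/4),4),'F',np.round(s['force'],2))
E
python3 -c "
from h import *
go([-120,0,200])"
```

```text
t 0.1 rail now [601.2 409.5] 232.6 d [1.5096 1.4211 0.0844] yaw 1.6191 F [0.06 0.96 0.01]
```

>>> move_arm(
  delta_pos=[
    [0.75, 0.71, 0.04],
    [0.75, 0.71, 0.04],
    [0.75, 0.71, 0.04],
    [0.75, 0.71, 0.04],
    [0.75, 0.71, 0.04],
    [0.75, 0.71, 0.04],
    [0.75, 0.71, 0.04],
    [0.75, 0.71, 0.04],
    [0.75, 0.71, 0.04],
    [0.75, 0.71, 0.04],
    [0.75, 0.71, 0.04],
  ],
  yaw=[0.8, 0.8, 0.8, 0.8, 0.8, 0.8, 0.8, 0.8, 0.8, 0.8, 0.8],
  gripper=[0, 0, 0, 0, 0, 0, 0, 0, 0, 0, 0],
  squeeze=10,
)

```text
t: 1.2
ee_pos: [0.405, 0.2057, 0.2175]
tool_rot: [-0.0, 0.876, -0.483, -0.0]
force: [-0.4, 0.2, -0.0]
grip_width: 0.007
grasp_force: 0.0
```

```bash
python3 -c "
from h import *
go([-120,0,200])"
```

```text
t 1.2 rail now [242.2 206.3] 217.5 d [1.0338 0.1302 0.0436] yaw 0.8187 F [-0.37  0.22 -0.01]
```

>>> move_arm(
  delta_pos=[
    [0.98, 0.13, 0.04],
    [0.98, 0.13, 0.04],
    [0.98, 0.13, 0.04],
    [0.98, 0.13, 0.04],
    [0.98, 0.13, 0.04],
    [0.98, 0.13, 0.04],
    [0.98, 0.13, 0.04],
    [0.98, 0.13, 0.04],
    [0.98, 0.13, 0.04],
    [0.98, 0.13, 0.04],
    [0.98, 0.13, 0.04],
    [0.98, 0.13, 0.04],
  ],
  yaw=[0.819, 0.819, 0.819, 0.819, 0.819, 0.819, 0.819, 0.819, 0.819, 0.819, 0.819, 0.819],
  gripper=[0, 0, 0, 0, 0, 0, 0, 0, 0, 0, 0, 0],
)

```text
t: 2.4
ee_pos: [0.5701, -0.1521, 0.2018]
tool_rot: [0.0, -0.679, 0.734, -0.0]
force: [-0.5, -0.0, -0.8]
grip_width: 0.0007
grasp_force: 0.0
```

```bash
python3 - <<'E'
from h import *
from station import vision
go([-120,0,80])
d=vision.snapshot('wrist'); np.savez('wrist.npz',**d)
cv2.imwrite('pics/wrist0.png',cv2.resize(d['frame'],(800,600),interpolation=cv2.INTER_CUBIC))
p=np.load('p.npy');s=p[3]*1000
print((proj(d,w(p,np.array([[-180,-27,18],[-180,27,18],[s,-21,46],[s,21,46],[s+160,-21,46],[s+160,21,46],[-3,42,52],[-78.4,51.9,46]])))*800/512).round().tolist())
E
```

```text
t 2.4 rail now [-101.2   12.9] 201.8 d [ 0.0472 -0.0319  0.3046] yaw 0.0036 F [-0.51 -0.03 -0.81]
[[347.0, 146.0], [432.0, 146.0], [356.0, 300.0], [423.0, 300.0], [362.0, 515.0], [420.0, 515.0], [453.0, 423.0], [471.0, 312.0]]
```

View pics/wrist0.png

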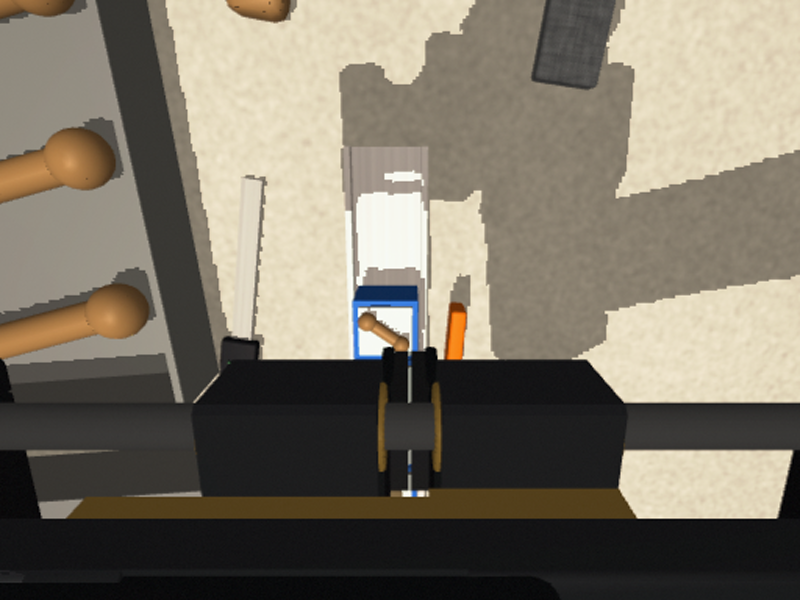

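The wrist view agrees with the fit. The open end is at (343–428,147) against a predicted 347–432, so the rail lies about 2 mm further towards −y. The train's rear top edge is at row 301 (predicted 300), and the keeper tip at (457,304) is nearly parallel to the channel. I'll correct the fit and descend.

```bash
python3 - <<'E'
from h import *
p=np.load('p.npy'); p[:2]+=R2(p[2])@[0,-.002]; np.save('p.npy',p)
go([-120,0,33])
E
```

```text
t 2.45 rail now [-101.3   14.8] 202.0 d [ 0.047  -0.0367  0.4225] yaw 0.0034 F [ 0.02 -1.29 -0.27]
```

>>> move_arm(
  delta_pos=[
    [0.047, -0.037, 0],
    [0.047, -0.037, 0.08],
    [0.047, -0.037, 0.16],
    [0.047, -0.037, 0.24],
    [0.047, -0.037, 0.3],
    [0.047, -0.037, 0.36],
    [0.047, -0.037, 0.4],
    [0.047, -0.037, 0.422],
    [0.047, -0.037, 0.422],
    [0.047, -0.037, 0.422],
  ],
  yaw=[0.0036, 0.0036, 0.0036, 0.0036, 0.0036, 0.0036, 0.0036, 0.0036, 0.0036, 0.0036],
  gripper=[0, 0, 0, 0, 0, 0, 0, 0, 0, 0],
)

```text
t: 3.45
ee_pos: [0.5841, -0.1734, 0.0337]
tool_rot: [0.0, -0.677, 0.736, -0.001]
force: [0.3, 0.4, 0.1]
grip_width: 0.0006
grasp_force: 0.0
```

```bash
python3 -c "
from h import *
go([-100,0,33])"
```

```text
t 3.45 rail now [-121.3   -0.8] 33.7 d [-0.0532  0.0021  0.0017] yaw -0.002 F [0.3  0.43 0.11]
```

>>> move_arm(
  delta_pos=[
    [-0.01, 0, 0],
    [-0.02, 0, 0],
    [-0.03, 0, 0],
    [-0.04, 0, 0],
    [-0.048, 0, 0],
    [-0.055, 0, 0],
    [-0.062, 0, 0],
    [-0.069, 0, 0],
    [-0.076, 0, 0],
    [-0.084, 0, 0],
    [-0.092, 0, 0],
    [-0.1, 0, 0],
    [-0.11, 0, 0],
    [-0.12, 0, 0],
    [-0.13, 0, 0],
    [-0.14, 0, 0],
    [-0.15, 0, 0],
    [-0.16, 0, 0],
    [-0.17, 0, 0],
    [-0.18, 0, 0],
  ],
  yaw=[0, 0, 0, 0, 0, 0, 0, 0, 0, 0, 0, 0, 0, 0, 0, 0, 0, 0, 0, 0],
  gripper=[0, 0, 0, 0, 0, 0, 0, 0, 0, 0, 0, 0, 0, 0, 0, 0, 0, 0, 0, 0],
)

```text
t: 5.45
ee_pos: [0.5894, -0.1017, 0.0328]
tool_rot: [-0.0, -0.677, 0.736, 0.0]
force: [-0.2, -1.2, 1.5]
grip_width: 0.0005
grasp_force: 1.3
```

```bash
python3 - <<'E'
from h import *
from station import vision
go([-4.5,0,33])
d=vision.snapshot('top'); f=d['frame'][165:240,195:345]
cv2.imwrite('pics/top1.png',cv2.resize(f,(795,398),interpolation=cv2.INTER_CUBIC))
E
```

```text
t 5.45 rail now [-49.4  -0.3] 32.8 d [-0.1122  0.001  -0.0006] yaw -0.0033 F [-0.15 -1.16  1.46]
```

View pics/top1.png

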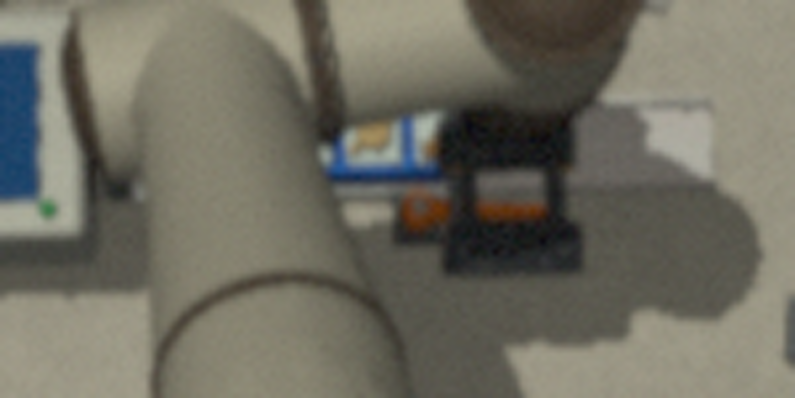

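The train is moving under the fingers with its joints closed. The gap between carriers is at crop (335,160), moved left along with the fingers. I'll go on, slowing near the stop.

>>> move_arm(
  delta_pos=[
    [-0.01, 0, 0],
    [-0.02, 0, 0],
    [-0.03, 0, 0],
    [-0.04, 0, 0],
    [-0.05, 0, 0],
    [-0.06, 0, 0],
    [-0.068, 0, 0],
    [-0.075, 0, 0],
    [-0.081, 0, 0],
    [-0.086, 0, 0],
    [-0.09, 0, 0],
    [-0.093, 0, 0],
    [-0.096, 0, 0],
    [-0.099, 0, 0],
    [-0.102, 0, 0],
    [-0.104, 0, 0],
    [-0.104, 0, 0],
  ],
  yaw=[0, 0, 0, 0, 0, 0, 0, 0, 0, 0, 0, 0, 0, 0, 0, 0, 0],
  gripper=[0, 0, 0, 0, 0, 0, 0, 0, 0, 0, 0, 0, 0, 0, 0, 0, 0],
)

```text
t: 7.2
ee_pos: [0.5929, -0.0604, 0.0328]
tool_rot: [0.0, -0.677, 0.736, 0.0]
force: [-0.8, -2.4, 1.2]
grip_width: 0.0003
grasp_force: 0.8
```

```bash
python3 -c "
from h import *
go([-4.5,0,33])"
```

```text
t 7.2 rail now [-7.9 -0.4] 32.8 d [-0.0086  0.001  -0.0006] yaw -0.0033 F [-0.75 -2.42  1.23]
```

Force is still only sliding friction, so I continue in fine steps and watch it.

>>> move_arm(
  delta_pos=[
    [-0.002, 0, 0],
    [-0.004, 0, 0],
    [-0.006, 0, 0],
    [-0.008, 0, 0],
    [-0.008, 0, 0],
  ],
  yaw=[0, 0, 0, 0, 0],
  gripper=[0, 0, 0, 0, 0],
)

```text
t: 7.7
ee_pos: [0.5928, -0.0595, 0.0328]
tool_rot: [-0.001, -0.677, 0.736, -0.0]
force: [1.0, -10.4, 0.9]
grip_width: 0.0003
grasp_force: 5.3
```

The force has risen to 10 N with almost no motion, so the train is at the stop. One slightly firmer press will confirm it.

>>> move_arm(
  delta_pos=[
    [-0.002, 0, 0],
    [-0.004, 0, 0],
    [-0.004, 0, 0],
    [-0.004, 0, 0],
  ],
  yaw=[0, 0, 0, 0],
  gripper=[0, 0, 0, 0],
)

```text
t: 8.1
ee_pos: [0.5925, -0.0593, 0.0328]
tool_rot: [-0.002, -0.677, 0.736, -0.001]
force: [0.3, -16.4, -0.3]
grip_width: 0.0004
grasp_force: 8.0
```

```bash
python3 - <<'E'
from h import *
from station import vision
go([-4.5,0,33])
d=vision.snapshot('side'); f=d['frame'][120:270,190:340]
cv2.imwrite('pics/side1.png',cv2.resize(f,(600,600),interpolation=cv2.INTER_CUBIC))
E
```

```text
t 8.1 rail now [-6.9  0. ] 32.8 d [-0.006  -0.     -0.0005] yaw -0.0041 F [  0.31 -16.41  -0.27]
```

View pics/side1.png

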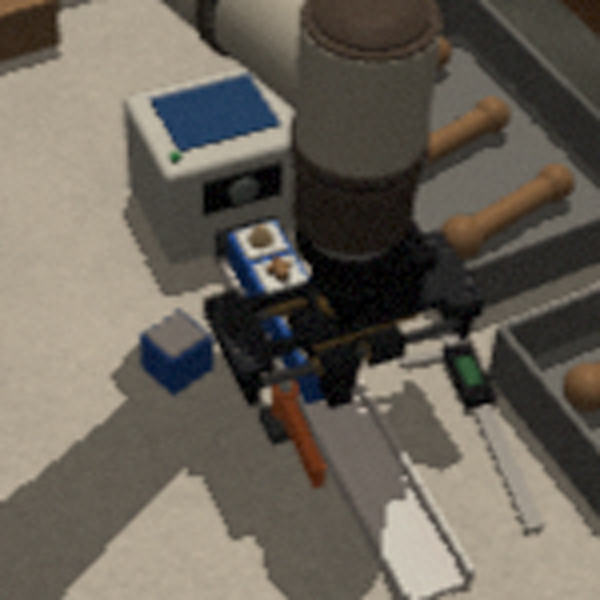

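In the side view the front carrier is against the stop below the scanner, at crop (250,240), and the train is tight at 16 N. I back off, lift and go round to the outer side of the keeper.

>>> move_arm(
  delta_pos=[
    [0.005, 0, 0],
    [0.02, 0, 0],
    [0.05, 0, 0],
    [0.08, 0, 0],
    [0.08, 0, -0.06],
    [0.08, 0, -0.125],
    [0.1, 0.05, -0.125],
    [0.13, 0.12, -0.125],
    [0.16, 0.19, -0.125],
    [0.16, 0.195, -0.125],
    [0.16, 0.195, -0.125],
    [0.16, 0.195, -0.06],
    [0.16, 0.195, -0.013],
    [0.16, 0.195, -0.013],
    [0.16, 0.195, -0.013],
  ],
  yaw=[0, 0, 0, 0, 0, 0, 0, 0, 0, 0, 0, 0, 0, 0, 0],
  gripper=[0, 0, 0, 0, 0, 0, 0, 0, 0, 0, 0, 0, 0, 0, 0],
)

```text
t: 9.65
ee_pos: [0.5113, -0.113, 0.038]
tool_rot: [-0.0, -0.677, 0.736, -0.0]
force: [0.8, -0.1, -0.1]
grip_width: 0.0006
grasp_force: 0.0
```

```bash
python3 - <<'E'
from h import *
from station import vision
go([-67,75,38])
d=vision.snapshot('side'); f=d['frame'][120:270,190:340]
cv2.imwrite('pics/side2.png',cv2.resize(f,(600,600),interpolation=cv2.INTER_CUBIC))
# finger centre path in rail mm for phi (arm dir from -x towards -y), r
for phi in np.arange(-0.1,1.6,.2).tolist()+[1.57]:
    u=np.array([-np.cos(phi),-np.sin(phi)]); n=np.array([np.sin(phi),-np.cos(phi)]); r=58
    c=np.array([-3,42])+r*u-n*(5+11*abs(n[0])+15*abs(n[1])); print(round(phi,2),c.round(1))
E
```

```text
t 9.65 rail now [-67.   76.7] 38.0 d [ 0.0001 -0.0041 -0.0001] yaw -0.0025 F [ 0.82 -0.1  -0.11]
-0.1 [-58.6  68.7]
0.1 [-62.8  57.1]
0.3 [-65.1  46.4]
0.5 [-65.1  34.8]
0.7 [-62.5  22.7]
0.9 [-57.   10.8]
1.1 [-48.6   0.1]
1.3 [-37.4  -8.6]
1.5 [-24.1 -14.6]
1.57 [-19.1 -16. ]
```

View pics/side2.png

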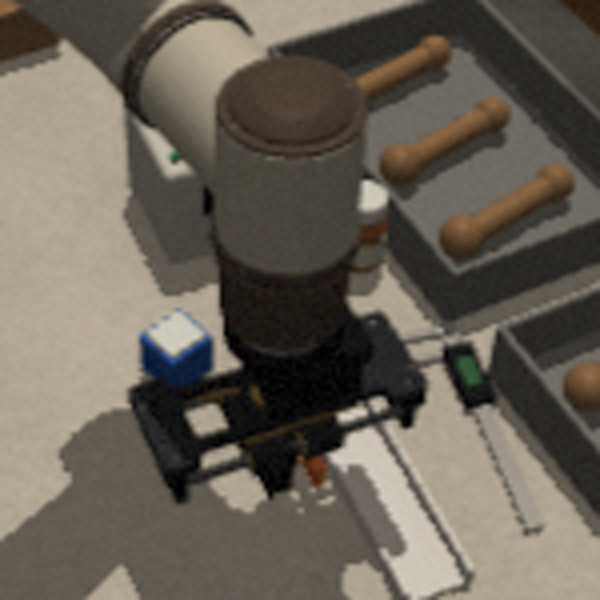

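The fingers stand outside the keeper, whose orange tip shows at (315,470). I sweep along an arc.

>>> move_arm(
  delta_pos=[
    [-0.003, -0.015, 0],
    [-0.005, -0.029, 0],
    [-0.005, -0.039, 0],
    [-0.005, -0.049, 0],
    [-0.005, -0.062, 0],
    [-0.005, -0.076, 0],
    [-0.005, -0.09, 0],
    [-0.005, -0.104, 0],
    [-0.007, -0.12, 0],
    [-0.011, -0.135, 0],
    [-0.02, -0.147, 0],
    [-0.031, -0.157, 0],
    [-0.043, -0.166, 0],
    [-0.055, -0.174, 0],
    [-0.068, -0.179, 0],
    [-0.082, -0.184, 0],
    [-0.09, -0.188, 0],
    [-0.098, -0.193, 0],
    [-0.098, -0.193, 0],
  ],
  yaw=[0, 0, 0, 0, 0, 0, 0, 0, 0, 0, 0, 0, 0, 0, 0, 0, 0, 0, 0],
  gripper=[0, 0, 0, 0, 0, 0, 0, 0, 0, 0, 0, 0, 0, 0, 0, 0, 0, 0, 0],
)

```text
t: 11.6
ee_pos: [0.5905, -0.0798, 0.0379]
tool_rot: [0.0, -0.677, 0.736, 0.0]
force: [0.3, 0.3, 0.3]
grip_width: 0.0003
grasp_force: 0.0
```

```bash
python3 - <<'E'
from h import *
from station import vision
go([-19,-4,38])
d=vision.snapshot('side'); f=d['frame'][120:270,190:340]
cv2.imwrite('pics/side3.png',cv2.resize(f,(600,600),interpolation=cv2.INTER_CUBIC))
E
```

```text
t 11.6 rail now [-27.5   0.4] 37.9 d [-0.0212 -0.0108 -0.0003] yaw -0.0027 F [0.3  0.25 0.34]
```

View pics/side3.png

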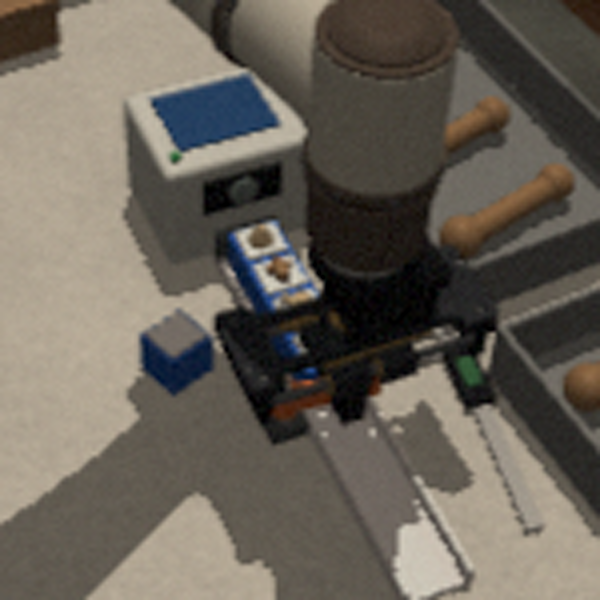

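The keeper now lies nearly across in front of the fingers. I make the final push to its limit in small steps.

>>> move_arm(
  delta_pos=[
    [-0.005, -0.005, 0],
    [-0.009, -0.005, 0],
    [-0.013, -0.005, 0],
    [-0.016, -0.005, 0],
    [-0.019, -0.005, 0],
    [-0.021, -0.005, 0],
    [-0.021, -0.005, 0],
    [-0.021, -0.005, 0],
  ],
  yaw=[0, 0, 0, 0, 0, 0, 0, 0],
  gripper=[0, 0, 0, 0, 0, 0, 0, 0],
)

```text
t: 12.45
ee_pos: [0.5934, -0.0726, 0.0381]
tool_rot: [0.0, -0.677, 0.736, -0.0]
force: [1.4, -4.7, 0.3]
grip_width: 0.0006
grasp_force: 2.0
```

```bash
python3 - <<'E'
from h import *
go([-20,-4,38])
E
```

```text
t 12.45 rail now [-20.   -1.9] 38.1 d [-0.0001 -0.0053  0.0002] yaw -0.0034 F [ 1.36 -4.69  0.35]
```

The keeper is at its limit: 4.7 N at x = −20, as predicted. I back off, lift and go clear.

>>> move_arm(
  delta_pos=[
    [-0.002, 0, 0],
    [-0.003, 0, 0],
    [-0.003, 0, 0],
    [0.01, 0, 0],
    [0.04, 0, 0],
    [0.09, 0, 0],
    [0.12, 0, -0.05],
    [0.15, 0, -0.15],
    [0.25, 0, -0.25],
    [0.35, 0, -0.35],
    [0.45, 0, -0.4],
    [0.55, 0, -0.4],
    [0.6, 0, -0.4],
    [0.6, 0, -0.4],
    [0.6, 0, -0.4],
  ],
  yaw=[0, 0, 0, 0, 0, 0, 0, 0, 0, 0, 0, 0, 0, 0, 0],
  gripper=[0, 0, 0, 0, 0, 0, 0, 0, 0, 0, 0, 0, 0, 0, 0],
)

```text
t: 13.95
ee_pos: [0.5724, -0.3116, 0.1974]
tool_rot: [0.0, -0.677, 0.736, 0.001]
force: [0.5, 0.4, -0.2]
grip_width: 0.001
grasp_force: 0.0
```

```bash
python3 - <<'E'
from h import *
from station import vision
go([-20,-4,38])
d=vision.snapshot('top'); f=d['frame'][165:240,195:345]
cv2.imwrite('pics/top4.png',cv2.resize(f,(795,398),interpolation=cv2.INTER_CUBIC))
p=np.load('p.npy')
print(((proj(d,w(p,np.array([[5,-21,46],[5,21,46],[165,-21,46],[165,21,46],[-3,42,46],[-3,-34,46]])))+.4-[195,165])*5.3).round().tolist())
E
```

```text
t 13.95 rail now [-259.9   -0.3] 197.4 d [-0.5995 -0.0073  0.3991] yaw -0.005 F [ 0.47  0.43 -0.17]
[[402.0, 98.0], [405.0, 169.0], [127.0, 104.0], [127.0, 175.0], [420.0, 205.0], [415.0, 76.0]]
```

View pics/top4.png

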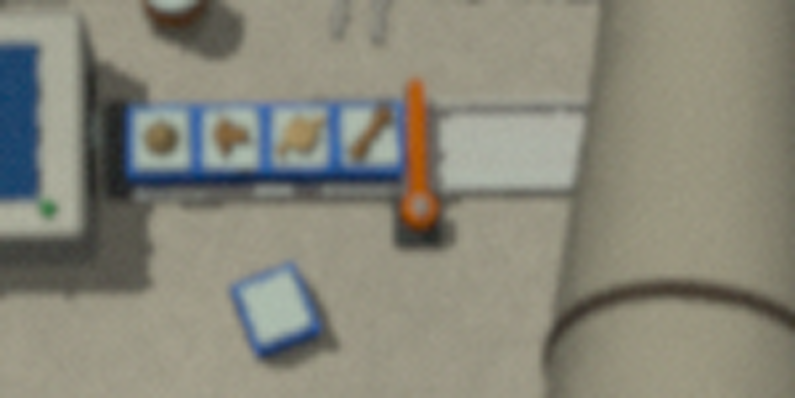

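The train is tight against the stop (crop x 127–403, as predicted), and the keeper is square across from (420,207) to (415,80). The bystanders in view have not moved. I'm handing the job in.

```bash
python3 -c "
from station import bot
print(bot.sign_off())"
```

```text
the job is handed in; nothing more can be done
None
```

I pushed the four carriers as one train hard against the end stop and swung the keeper to its limit behind them; the job was handed in at about 14 s of the 48 s allowed, and no verdict came back.

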